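Balance-check the mower blade on the dome

ROBOT

A 7-joint arm with a two-finger parallel gripper is mounted at the origin on the work surface. World frame = base frame: x ahead of the robot, y to its left, z up, the work surface at z = 0. Lengths are in m, angles in rad, forces in N, time in s.
With the tool pointing down it reaches from about 0.4 to 0.85 m from the base axis. Payload 10.4 kg.
Tool frame: the origin (TCP) lies between the finger pads; the fingertips stand 11 mm ahead of it and the grasp point (between the pads) lies 8 mm behind it (tip_reach is the distance from the TCP to the fingertips, in m); z points along the fingers, y is the line along which they close (so a half turn about z gives the same grasp; the last joint's range is limited). The gripper opens to 85 mm and grips with 20 to 120 N. Pads are 22 mm wide; open, the fingers measure 114 mm over their backs; the gripper's body (76 mm by 85 mm) begins 54 mm behind the grasp point. The pads swing forward as they close: fully open they stand 13 mm farther back than shut.
Start: joints at [-1.278, 0.332, -0.065, 1.46, 0.022, 1.35, -0.088], TCP at [0.194, 0.594, 0.242] pointing down, gripper open.
Joint ranges: [-2.6, 2.6], [-0.5, 2.12], [-1.47, 1.34], [0.16, 2.42], [-1.27, 4.41], [0.06, 2.06], [-2.6, 2.6]. Speed limits (rad/s): [2.22, 2.22, 2.79, 2.79, 3.14, 3.14, 3.14].

INTERFACE

Orientations are given as a unit quaternion [x, y, z, w].
In Python, from workcell import * gives the robot as it stands.
- The arm moves only by the shell command python3 -m inch 'ROWS' [OPENING] [FORCE]. ROWS is JSON, a list of rows, each an object with "slide": the shift along the world's x, y, z in m, a list of three; "yaw": the turn about the world's z in rad. A call has 1 to 20 rows; each row is the pose to reach, as a shift and turn from the pose commanded when the call began; what a row does not reach only later rows make up. A row lasts 1/12 s, in which the tool goes at most 41.7 mm and 7.16 degrees, less where a joint would pass 70% of its speed; a pose out of reach is approached as far as the arm can. A call with a gripper value outside its range is refused whole. OPENING is the closure in counts, from 0 (fully open) to 255 (shut), set as the call begins (- or left out, the last holds). The fingers move at their own pace and stop on an object; FORCE is the grip in N (left out, the last holds). Time passes only in rows, so rows that repeat a pose let the fingers close. It gives the time, the measured TCP pose, the force, the opening and the grip force at its end, in the units of the state.
- get_obs(): the state, without advancing time (a new reading comes with each control period).
- camera(name): name is "side" or "top"; returns a dict with "frame" (384x512x3 uint8, red, green, blue), "fx", "fy", "cx", "cy" (pixels), "k1" (the pictures are not rectified: a ray, as slopes to the right and down, at radius r is drawn at 1 + k1 r^2 times it, then the intrinsics apply), "extrinsics" (4x4, takes a point from world to camera coordinates). Camera axes: x right, y down, z forward; pixel columns grow to the right and rows downward; lengths in m; the calibration is good to about 2 mm. A picture is of the moment at which its call begins. There is no depth.
- hand_in(): hands the job in; it is judged then, once.
The state is a dict: "clock": time; "joint_pos": joint angles; "joint_velocities": joint speeds; "tau": joint torques, N m; "position": TCP position; "ee_rot": TCP orientation; "ft_force": force on the tool from outside, world axes, zero at the start; "torque": the same for the moment, N m; "grip_width": opening from 0.0 (shut) to 1.0 (fully open); "grasp_force": force on a finger pad.
Only numpy, scipy, OpenCV 4.12 (cv2) and the standard library are available. Lean on these libraries where they do the work, as an engineer would, in place of code of your own. Each camera call takes 0.05 s, during which the arm holds its last target. There are 200 camera calls.

TASK

Check the longer of the two mower blades for balance: lay it flat across the top of the rubber-covered dome, with its middle on the dome's highest point, and let go so that it stays there balanced, level or nearly so. Set it down rather than dropping it, and leave the shorter blade where it lies.

Things in the scene. Friction and masses are not known exactly. Their poses are not given: they have to be found in the camera images.
- long_blade_center (a point): Centre of the longer mower blade: a loose flat steel bar 250 mm long (its x axis), 55 mm wide (its y axis) and 7 mm thick (z up), 0.5 to 0.8 kg, its weight centred here, half-way up (3.5 mm above its underside). It lies flat on the table; a dark round mark shows its middle on top; the last 28 mm at each end are turned up about 8 mm. The middle 190 mm is flat and can be gripped across its width.
- short_blade_center (a point): Centre of the shorter mower blade, alike but 160 mm long, 55 mm wide, 7 mm thick, lying flat on the table; not to be used. The point is half-way up.
- dome_top (a point): Highest point of the fixed balancing dome: a grey rubber-covered half ball of 80 mm radius on a round steel foot of 84 mm radius, 95 mm high in all, bolted to the table. The point lies on the rubber, 95 mm above the table. z is up. The rubber grips and damps rocking; a blade laid off-centre tips by about 7 degrees for each 10 mm.

How it is judged:
By the outcome, as a careful person would: the job done as asked, in the order asked, and still so for the second after the job is handed in, with the robot touching nothing.
It also fails if it takes over 48 s, if anything falls off the work surface, if the arm or the gripper's body presses on something with over 40 N, if the wrist force passes 120 N, or if a joint passes its speed limit or range.

## Working session

There is one attempt and no reset: what is moved stays moved. The work goes in short steps, Python scripts to look and compute and a shell command to move; the robot and the scene stay as the last step left them, time stands still between calls to the robot, and variables do not carry over. Pictures are saved under pics/ and viewed, at most 10 in all, crops included, and the job is handed in when it is done.

```bash
mkdir -p pics; cat > h.py <<'E'
from workcell import *
import numpy as np, cv2
def snap(n,f):
    c=camera(n); cv2.imwrite('pics/'+f,cv2.cvtColor(c['frame'],cv2.COLOR_RGB2BGR)); np.save('pics/'+n+'.npy',c,allow_pickle=True); return c
def last(n): return np.load('pics/'+n+'.npy',allow_pickle=True).item()
def px2w(c,uv,z):
    K=np.array([[c['fx'],0,c['cx']],[0,c['fy'],c['cy']],[0,0,1.]])
    # model: distorted = ray*(1+k1 r^2)
    p=cv2.undistortPoints(np.array(uv,float).reshape(-1,1,2),K,np.array([c['k1'],0,0,0,0.])).reshape(-1,2)
    E=np.array(c['extrinsics']);R=E[:3,:3];C=-R.T@E[:3,3]
    d=np.c_[p,np.ones(len(p))]@R
    return C+d*((z-C[2])/d[:,2])[:,None]
def w2px(c,P):
    E=np.array(c['extrinsics']);q=np.atleast_2d(P)@E[:3,:3].T+E[:3,3];s=q[:,:2]/q[:,2:]
    s=s*(1+c['k1']*(s**2).sum(1))[:,None]
    return s*[c['fx'],c['fy']]+[c['cx'],c['cy']]
E
python3 - <<'E'
from h import *
for n in('top','side'):
    c=snap(n,n+'0.png');E=np.array(c['extrinsics']);print(n,c['fx'],c['k1'],(-E[:3,:3].T@E[:3,3]).round(3))
o=get_obs();print(o)
E
```

```text
top 453.0674856856788 -0.11512351958419784 [0.445 0.007 1.066]
side 459.41815322353796 -0.10102110797529751 [ 0.274 -0.674  0.799]
{'clock': 0.1, 'joint_pos': array([-1.2775924 ,  0.33281782, -0.06475453,  1.4608392 ,  0.02160851,
        1.34989397, -0.08850138]), 'joint_velocities': array([-0.00058133, -0.00075092,  0.00054448, -0.00338636, -0.00128129,
        0.00041348,  0.00057129]), 'tau': array([ 6.14042783e-04, -6.26747561e+01,  4.84024559e-02, -3.92427671e+01,
        1.61266472e-02,  6.84513492e-03,  4.73862963e-05]), 'position': array([0.1939891 , 0.59380258, 0.24159856]), 'ee_rot': array([ 1.57211590e-01,  9.87564741e-01, -6.26497684e-04, -7.62202586e-05]), 'ft_force': array([-0.07022967, -0.58115533, -0.48994386]), 'torque': array([0.02197681, 0.00630617, 0.01904967]), 'grasp_force': 0.0, 'grip_width': 1.0018910019963536}
```

View pics/top0.png

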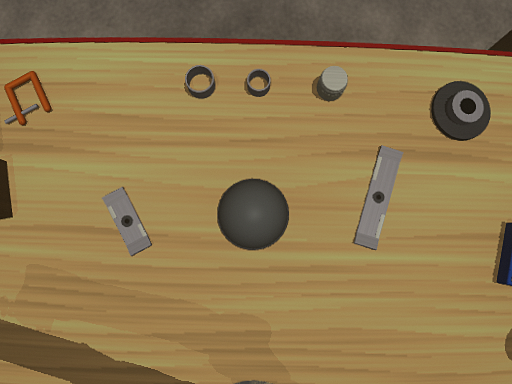

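View pics/side0.png

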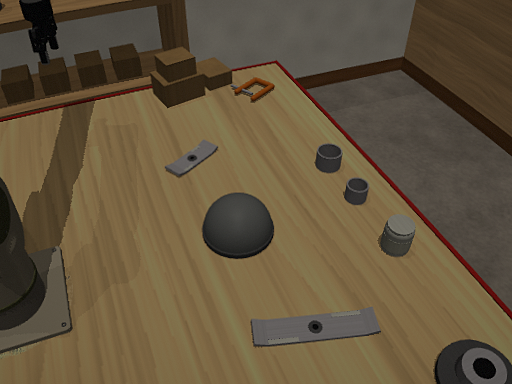

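The top view shows the dome at about (253,214), the long blade's mark at (378,197) with ends near (391,150) and (366,246), and the short blade at (127,221). The side view shows the dome at (238,225) and the long blade's mark at (315,327).

```bash
python3 - <<'E'
from h import *
from scipy.optimize import least_squares
t=np.linspace(0,2*np.pi,72)[:,None];a=np.linspace(0,np.pi/2,30)[None]
S=np.stack(np.broadcast_arrays(.08*np.cos(t)*np.cos(a),.08*np.sin(t)*np.cos(a),.015+.08*np.sin(a)),-1).reshape(-1,3)
for z in(0,.015): S=np.r_[S,np.c_[.084*np.cos(t),.084*np.sin(t),0*t+z]]
L=np.array([[x,y,z] for x in(-.125,.125) for y in(-.0275,.0275) for z in(0,.015)])
def mask(c,seed):
    f=c['frame'].astype(int); sat=f.max(2)-f.min(2)
    m=(sat<28).astype(np.uint8); m=cv2.morphologyEx(m,cv2.MORPH_CLOSE,np.ones((5,5)))
    n,l,s,_=cv2.connectedComponentsWithStats(m); k=l[seed[1],seed[0]]
    return (l==k),s[k]
def cen(pts):
    M=cv2.moments(cv2.convexHull(pts.astype(np.float32)));return np.array([M['m10'],M['m01']])/M['m00'],M['m00']
cs={n:last(n) for n in('top','side')}
for name,seeds in(('dome',{'top':(253,214),'side':(238,225)}),('blade',{'top':(375,208),'side':(290,330)})):
    for n in cs:
        c=cs[n];m,s=mask(c,seeds[n]);ys,xs=np.nonzero(m);g=np.c_[xs,ys].astype(float);mc,ma=g.mean(0),len(g)
        if name=='dome':
            r=least_squares(lambda p:cen(w2px(c,S+[*p,0]))[0]-mc,[.45,0]); print(name,n,s,ma,cen(w2px(c,S+[*r.x,0]))[1],r.x.round(4))
        else:
            w=px2w(c,g,.006);d=w[:,:2]-w[:,:2].mean(0);ev=np.linalg.svd(d,full_matrices=False)[2][0]
            p=d@ev;rect=cv2.minAreaRect(w[:,:2].astype(np.float32))
            print(name,n,s,ma,'cent',w.mean(0).round(4),'yaw',np.arctan2(ev[1],ev[0]),'rect',rect)
    if name=='blade':
        for n,q in(('top',(378,197)),('side',(315,327))):
            c=cs[n];f=cv2.cvtColor(c['frame'],cv2.COLOR_RGB2GRAY).astype(float)
            P=f[q[1]-8:q[1]+9,q[0]-8:q[0]+9];yy,xx=np.nonzero(P<75)
            print(n,len(xx),px2w(c,[[xx.mean()+q[0]-8,yy.mean()+q[1]-8]],.007).round(4))
o=get_obs();from scipy.spatial.transform import Rotation as R
print(R.from_quat(o['ee_rot']).as_matrix().round(3))
E
```

```text
dome top [ 218  179   71   71 3984] 3984 4095.6801780529786 [0.5121 0.0095]
dome side [ 202  193   72   66 3708] 3708 3811.71887517476 [0.5135 0.0111]
blade top [ 354  145   49  105 2372] 2372 cent [ 0.5575 -0.287   0.006 ] yaw 2.861789006753414 rect ((0.5591253042221069, -0.2878223955631256), (0.05745972320437431, 0.2471635639667511), 74.01781463623047)
blade side [ 251  307  130   40 3366] 3366 cent [ 0.5578 -0.2878  0.006 ] yaw 2.8605855305899404 rect ((0.5600367784500122, -0.2867416441440582), (0.06174671649932861, 0.24739165604114532), 73.90885162353516)
top 97 [[ 0.5583 -0.2876  0.007 ]]
side 147 [[ 0.5593 -0.2868  0.007 ]]
[[-0.951  0.311 -0.   ]
 [ 0.311  0.951 -0.001]
 [-0.    -0.001 -1.   ]]
```

```bash
python3 -m inch '[{"slide":[0.286,-0.394,0.02],"yaw":0},{"slide":[0.286,-0.394,0.02],"yaw":0},{"slide":[0.286,-0.394,0.02],"yaw":0},{"slide":[0.286,-0.394,0.02],"yaw":0},{"slide":[0.286,-0.394,0.02],"yaw":0},{"slide":[0.286,-0.394,0.02],"yaw":0},{"slide":[0.286,-0.394,0.02],"yaw":0},{"slide":[0.286,-0.394,0.02],"yaw":0},{"slide":[0.286,-0.394,0.02],"yaw":0},{"slide":[0.286,-0.394,0.02],"yaw":0},{"slide":[0.286,-0.394,0.02],"yaw":0},{"slide":[0.286,-0.394,0.02],"yaw":0},{"slide":[0.286,-0.394,0.02],"yaw":0},{"slide":[0.286,-0.394,0.02],"yaw":0}]' 60 30; python3 -c "import workcell;print([n for n in dir(workcell) if n[0]!='_'])
print(getattr(workcell,'tip_reach',None))"
```

```text
clock: 1.27
position: [0.4808, 0.1983, 0.2621]
ee_rot: [0.159, 0.987, -0.0, -0.0]
ft_force: [0.2, 1.1, -0.9]
grip_width: 0.765
grasp_force: 0.0
['MotionError', 'camera', 'get_obs', 'hand_in', 'tip_reach']
0.011
```

```bash
python3 -m inch '[{"slide":[0.078,-0.487,0],"yaw":0.035},{"slide":[0.078,-0.487,0],"yaw":0.035},{"slide":[0.078,-0.487,0],"yaw":0.035},{"slide":[0.078,-0.487,0],"yaw":0.035},{"slide":[0.078,-0.487,0],"yaw":0.035},{"slide":[0.078,-0.487,0],"yaw":0.035},{"slide":[0.078,-0.487,0],"yaw":0.035},{"slide":[0.078,-0.487,0],"yaw":0.035},{"slide":[0.078,-0.487,0],"yaw":0.035},{"slide":[0.078,-0.487,0],"yaw":0.035},{"slide":[0.078,-0.487,0],"yaw":0.035},{"slide":[0.078,-0.487,0],"yaw":0.035},{"slide":[0.078,-0.487,-0.2],"yaw":0.035},{"slide":[0.078,-0.487,-0.2],"yaw":0.035},{"slide":[0.078,-0.487,-0.2],"yaw":0.035},{"slide":[0.078,-0.487,-0.2],"yaw":0.035},{"slide":[0.078,-0.487,-0.2],"yaw":0.035},{"slide":[0.078,-0.487,-0.2],"yaw":0.035},{"slide":[0.078,-0.487,-0.2],"yaw":0.035}]'; python3 - <<'E'
from h import *
from scipy.spatial.transform import Rotation as R
o=get_obs();y=R.from_quat(o['ee_rot']).as_matrix()[:,1];print(o['position'],np.arctan2(y[1],y[0]))
a=snap('top','t1.png')['frame'];b=snap('side','s1.png')['frame']
pic=np.hstack([cv2.resize(a[110:290,300:460],None,fx=2.4,fy=2.4),cv2.resize(b[200:380,220:390],None,fx=2.4,fy=2.4)])
cv2.imwrite('pics/c1.png',pic[:,:,::-1])
E
```

```text
clock: 2.85
position: [0.5577, -0.2852, 0.0613]
ee_rot: [0.139, 0.99, 0.001, -0.002]
ft_force: [-0.1, -0.1, 0.5]
grip_width: 0.766
grasp_force: 0.0
[ 0.5576739  -0.28524594  0.06131546] 1.2913878536927537
```

View pics/c1.png

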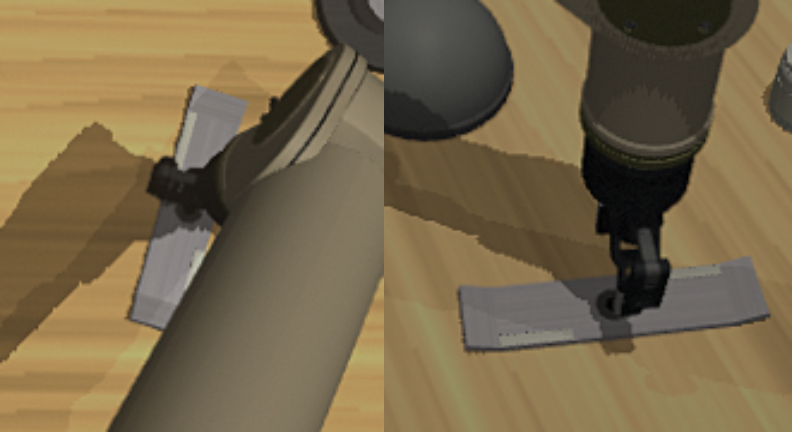

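The crop shows the fingers astride the blade beside its mark (side crop ~(610,300)), aligned with the width. Going down.

```bash
python3 -m inch '[{"slide":[0,0,-0.02],"yaw":0},{"slide":[0,0,-0.034],"yaw":0},{"slide":[0,0,-0.038],"yaw":0},{"slide":[0,0,-0.041],"yaw":0},{"slide":[0,0,-0.041],"yaw":0},{"slide":[0,0,-0.041],"yaw":0}]'; for i in 1; do python3 -m inch '[{"slide":[0,0,-0.002],"yaw":0},{"slide":[0,0,-0.004],"yaw":0},{"slide":[0,0,-0.004],"yaw":0},{"slide":[0,0,-0.004],"yaw":0}]'; done
```

```text
clock: 3.45
position: [0.5585, -0.2871, 0.0222]
ee_rot: [0.14, 0.99, -0.0, 0.0]
ft_force: [0.5, -0.2, -0.5]
grip_width: 0.763
grasp_force: 0.0
clock: 3.78
position: [0.5581, -0.2869, 0.0174]
ee_rot: [0.14, 0.99, 0.0, -0.0]
ft_force: [1.0, 0.4, -0.8]
grip_width: 0.764
grasp_force: 0.0
```

```bash
for i in 1 2; do python3 -m inch '[{"slide":[0,0,-0.001],"yaw":0},{"slide":[0,0,-0.002],"yaw":0},{"slide":[0,0,-0.002],"yaw":0},{"slide":[0,0,-0.002],"yaw":0}]' | egrep 'posi|ft_'; done
```

```text
position: [0.558, -0.2869, 0.0153]
ft_force: [0.1, 0.3, -0.9]
position: [0.558, -0.2869, 0.0132]
ft_force: [-0.2, 0.0, -0.2]
```

```bash
for i in 1 2 3; do python3 -m inch '[{"slide":[0,0,-0.001],"yaw":0},{"slide":[0,0,-0.0015],"yaw":0},{"slide":[0,0,-0.0015],"yaw":0},{"slide":[0,0,-0.0015],"yaw":0}]' | egrep 'posi|ft_'; done
```

```text
position: [0.5581, -0.2869, 0.0118]
ft_force: [-0.4, 0.1, 0.3]
position: [0.5581, -0.2869, 0.0103]
ft_force: [0.1, -0.1, 0.7]
position: [0.558, -0.2869, 0.0088]
ft_force: [0.3, 0.8, -0.3]
```

```bash
python3 -m inch '[{"slide":[0,0,0],"yaw":0},{"slide":[0,0,0],"yaw":0},{"slide":[0,0,0],"yaw":0},{"slide":[0,0,0],"yaw":0},{"slide":[0,0,0],"yaw":0},{"slide":[0,0,0],"yaw":0},{"slide":[0,0,0],"yaw":0},{"slide":[0,0,0],"yaw":0}]' 255 70
```

```text
clock: 6.12
position: [0.5582, -0.2868, 0.0095]
ee_rot: [0.14, 0.99, 0.0, 0.0]
ft_force: [-2.2, 2.1, 6.9]
grip_width: 0.618
grasp_force: 72.5
```

```bash
python3 -m inch '[{"slide":[0,0,0.003],"yaw":0},{"slide":[0,0,0.01],"yaw":0},{"slide":[0,0,0.03],"yaw":0},{"slide":[0,0,0.06],"yaw":0},{"slide":[0,0,0.1],"yaw":0},{"slide":[0,0,0.14],"yaw":0},{"slide":[0,0,0.16],"yaw":0},{"slide":[0,0,0.16],"yaw":0},{"slide":[0,0,0.16],"yaw":0},{"slide":[0,0,0.16],"yaw":0}]'; python3 - <<'E'
from h import *
o=get_obs();print(o['position'],o['torque'])
b=snap('side','s2.png')['frame']
cv2.imwrite('pics/c2.png',cv2.resize(b[100:380,180:470],None,fx=2,fy=2)[:,:,::-1])
E
```

```text
clock: 6.95
position: [0.557, -0.286, 0.1666]
ee_rot: [0.14, 0.99, 0.001, -0.002]
ft_force: [0.0, -0.2, -7.4]
grip_width: 0.611
grasp_force: 75.8
[ 0.55703662 -0.28602473  0.16655605] [ 0.09667657  0.01692563 -0.02951437]
```

View pics/c2.png

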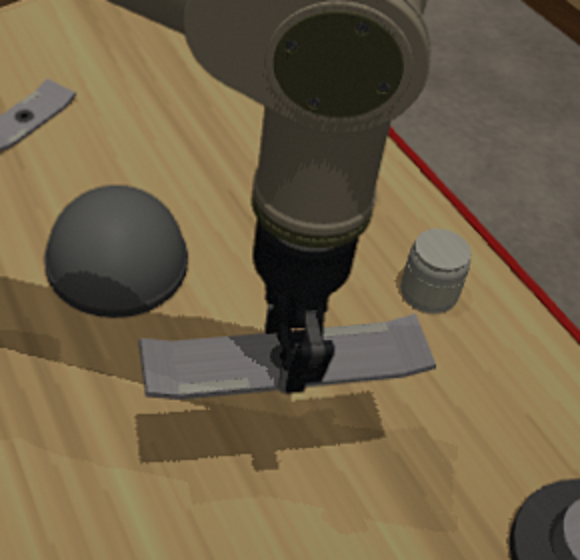

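Blade held, mark near crop (283,355), finger near (300,365): a possible offset along the blade. I'll carry it over the dome, then measure there.

```bash
python3 -m inch '[{"slide":[-0.002,0.01,0],"yaw":0},{"slide":[-0.005,0.03,0],"yaw":0},{"slide":[-0.009,0.06,0],"yaw":0},{"slide":[-0.014,0.09,0],"yaw":0},{"slide":[-0.019,0.12,0],"yaw":0},{"slide":[-0.023,0.15,0],"yaw":0},{"slide":[-0.028,0.18,0],"yaw":0},{"slide":[-0.033,0.21,0],"yaw":0},{"slide":[-0.037,0.24,0],"yaw":0},{"slide":[-0.041,0.265,0],"yaw":0},{"slide":[-0.044,0.285,0],"yaw":0},{"slide":[-0.046,0.294,-0.005],"yaw":0},{"slide":[-0.046,0.297,-0.01],"yaw":0},{"slide":[-0.046,0.297,-0.02],"yaw":0},{"slide":[-0.046,0.297,-0.025],"yaw":0},{"slide":[-0.046,0.297,-0.025],"yaw":0},{"slide":[-0.046,0.297,-0.025],"yaw":0},{"slide":[-0.046,0.297,-0.025],"yaw":0}]'; python3 - <<'E'
from h import *
o=get_obs();print(o['position'],o['torque'],o['ft_force'])
b=snap('side','s3.png')['frame'];a=snap('top','t3.png')['frame']
cv2.imwrite('pics/c3.png',np.hstack([cv2.resize(b[130:290,140:330],None,fx=2.4,fy=2.4),cv2.resize(a[140:300,180:320],None,fx=2.4,fy=2.4)])[:,:,::-1])
E
```

```text
clock: 8.5
position: [0.5123, 0.0091, 0.1439]
ee_rot: [0.141, 0.99, -0.0, 0.0]
ft_force: [0.0, -0.6, -7.8]
grip_width: 0.612
grasp_force: 75.8
[0.51228184 0.00910796 0.14387751] [-0.01721904 -0.07889159  0.06579117] [ 0.01518038 -0.57270668 -7.84393179]
```

View pics/c3.png

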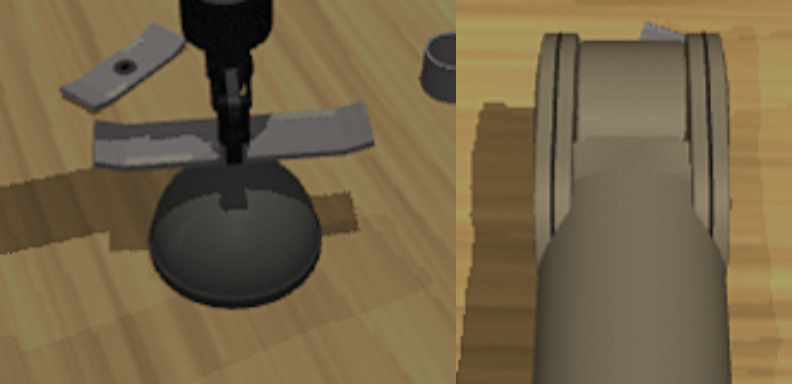

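Side crop: blade above dome, ends at crop x 93 and 373, fingers at 233, so centred within a few mm. Top view is blocked by the arm. Fitting the silhouette for precision.

```bash
cat > fit.py <<'E'
from h import *
from scipy.optimize import minimize
from scipy.spatial.transform import Rotation as R
prof=[(-.125,.008),(-.097,0),(.097,0),(.125,.008)]
def sil(c,p,S=8):
    x,y,z,yaw,pitch,roll=p; Rm=R.from_euler('ZYX',[yaw,pitch,roll]).as_matrix()
    im=np.zeros((384*S//2,512*S//2),np.uint8) if 0 else np.zeros((384*4,512*4),np.uint8)
    for (xa,za),(xb,zb) in zip(prof[:-1],prof[1:]):
        P=np.array([[u,v,w+t] for u,w in((xa,za),(xb,zb)) for v in(-.0275,.0275) for t in(-.0035,.0035)])@Rm.T+[x,y,z]
        h=cv2.convexHull(w2px(c,P).astype(np.float32))[:,0]
        cv2.fillConvexPoly(im,np.round(((h+.5)*4-.5)*16).astype(np.int32),255,shift=4)
    return cv2.resize(im,(512,384),interpolation=cv2.INTER_AREA)/255.
def bmask(c,thr=28,lo=60):
    f=c['frame'].astype(int); return ((f.max(2)-f.min(2)<thr)&(f[...,2]>f[...,0]-12)&(f.mean(2)>lo)).astype(float)
def fit(c,p0,valid,free,fixed_reg=0):
    m=cv2.GaussianBlur(bmask(c),(0,0),.7); p0=np.array(p0,float); sc=np.array([.004,.004,.004,.03,.03,.03])
    s0=sil(c,p0); V=valid&(cv2.dilate((s0>0).astype(np.uint8),np.ones((15,15)))>0)
    def cost(q):
        p=p0.copy();p[free]+=q*sc[free]; return (((cv2.GaussianBlur(sil(c,p),(0,0),.7)-m)**2)[V]).sum()
    r=minimize(cost,np.zeros(len(free)),method='Powell',options=dict(xtol=1e-2,ftol=1e-4)); p=p0.copy();p[free]+=r.x*sc[free]
    return p,cost(np.zeros(len(free))),r.fun
E
python3 - <<'E'
from fit import *
allv=np.ones((384,512),bool)
import cv2
t0={n:cv2.imread(f'pics/{n}0.png')[:,:,::-1] for n in('top','side')}
for n in('top','side'):
    c=last(n);c['frame']=t0[n]; print(n,*[np.round(v,4) for v in fit(c,[.5585,-.287,.0035,-.281,0,0],allv,[0,1,3])])
c=last('side');v=allv.copy()
v[:, 140+205//2-0:0]=False
u0,u1=140+int(203/2.4),140+int(262/2.4); v[:,u0:u1]=False
v[196:,:]&=True
f=c['frame'];print('mask',bmask(c)[175:205,175:305:6].astype(int).sum())
# dome exclusion: dome pixels are dark
o=get_obs();p=o['position']
for z in(.1385,):
    print(*[np.round(k,4) for k in fit(c,[p[0],p[1],z,-.281,0,0],v,[0,2,4,3])])
    print(*[np.round(k,4) for k in fit(c,[p[0],p[1],z,-.281,0,0],v,[0,2,4,5])])
E
```

```text
top [ 0.5587 -0.2883  0.0035 -0.2856  0.      0.    ] 284.1438 271.7506
side [ 0.5598 -0.2858  0.0035 -0.2803  0.      0.    ] 483.1265 456.4634
mask 272
[ 0.5164  0.0096  0.1374 -0.281   0.0054  0.    ] 273.7816 264.57
[ 0.5143  0.0096  0.1384 -0.281   0.0119 -0.1741] 273.7816 119.9282
```

```bash
python3 - <<'E'
from fit import *
c=last('side');f=c['frame'];x0,y0,x1,y1=170,165,305,210;s=5.8
im=cv2.resize(f[y0:y1,x0:x1],None,fx=s,fy=s,interpolation=cv2.INTER_CUBIC)
m=np.repeat(cv2.resize(bmask(c)[y0:y1,x0:x1],None,fx=s,fy=s,interpolation=cv2.INTER_NEAREST)[...,None]*200,3,2).astype(np.uint8)
o=im.copy()
for p,col in(([.5125,.0096,.1385,-.281,0,0],(255,0,0)),([.5143,.0096,.1384,-.281,.0119,-.174],(0,255,0))):
    S=cv2.resize(sil(c,p)[y0:y1,x0:x1],None,fx=s,fy=s,interpolation=cv2.INTER_CUBIC)
    k,_=cv2.findContours((S>.5).astype(np.uint8),0,2);cv2.drawContours(o,k,-1,col,1)
out=np.vstack([cv2.convertScaleAbs(o,alpha=1.5),m]);print(out.shape);cv2.imwrite('pics/c4.png',out[:,:,::-1])
E
```

```text
(522, 783, 3)
```

View pics/c4.png

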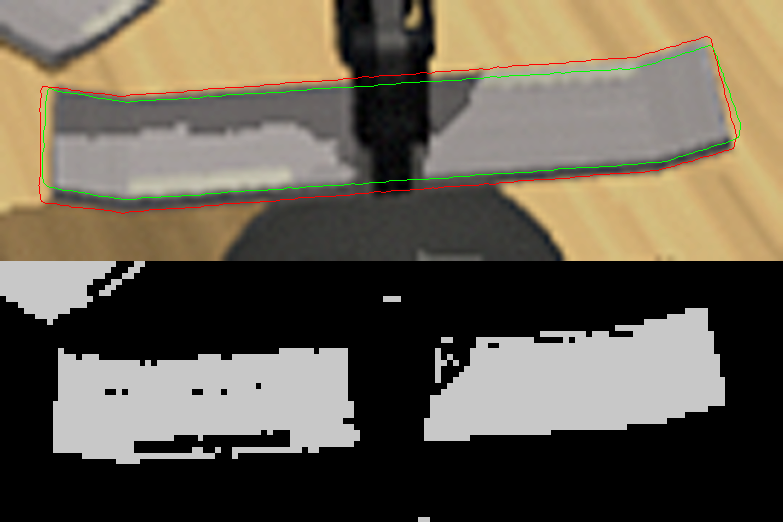

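The level model outline (red) fits the blade well (ends at crop x 50 and 735), so it is level and centred within about 1 mm along its length. Shift y by +1.5 mm and lower.

```bash
python3 -m inch '[{"slide":[0,0.0015,-0.01],"yaw":0},{"slide":[0,0.0015,-0.02],"yaw":0},{"slide":[0,0.0015,-0.028],"yaw":0},{"slide":[0,0.0015,-0.033],"yaw":0},{"slide":[0,0.0015,-0.036],"yaw":0},{"slide":[0,0.0015,-0.036],"yaw":0},{"slide":[0,0.0015,-0.036],"yaw":0},{"slide":[0,0.0015,-0.036],"yaw":0}]'| egrep 'posi|ft_'; python3 -m inch '[{"slide":[0,0,-0.001],"yaw":0},{"slide":[0,0,-0.001],"yaw":0},{"slide":[0,0,-0.001],"yaw":0},{"slide":[0,0,-0.001],"yaw":0}]'| egrep 'posi|ft_'; python3 -m inch '[{"slide":[0,0,-0.001],"yaw":0},{"slide":[0,0,-0.001],"yaw":0},{"slide":[0,0,-0.001],"yaw":0},{"slide":[0,0,-0.001],"yaw":0}]'| egrep 'posi|ft_'
```

```text
position: [0.5124, 0.0116, 0.1082]
ft_force: [0.7, -1.0, -6.4]
position: [0.5122, 0.0116, 0.107]
ft_force: [0.1, -0.5, -7.0]
position: [0.5121, 0.0116, 0.1058]
ft_force: [0.8, 0.6, -6.4]
```

```bash
for i in 1; do python3 -m inch '[{"slide":[0,-0.001,0],"yaw":0},{"slide":[0,-0.001,-0.001],"yaw":0},{"slide":[0,-0.001,-0.001],"yaw":0},{"slide":[0,-0.001,-0.001],"yaw":0}]'| egrep 'posi|ft_'; done; for i in 1 2; do python3 -m inch '[{"slide":[0,0,-0.0005],"yaw":0},{"slide":[0,0,-0.001],"yaw":0},{"slide":[0,0,-0.001],"yaw":0},{"slide":[0,0,-0.001],"yaw":0}]'| egrep 'posi|ft_'; done
```

```text
position: [0.512, 0.0106, 0.1047]
ft_force: [0.1, -0.2, -6.5]
position: [0.5122, 0.0106, 0.1043]
ft_force: [-4.9, 0.1, 5.7]
position: [0.5123, 0.0106, 0.1042]
ft_force: [-11.0, -0.0, 17.2]
```

```bash
python3 -m inch '[{"slide":[0,0,0.001],"yaw":0},{"slide":[0,0,0.0014],"yaw":0},{"slide":[0,0,0.0014],"yaw":0},{"slide":[0,0,0.0014],"yaw":0}]'| egrep 'posi|ft_'; python3 -c "
from h import *
print(get_obs()['torque'])"
```

```text
position: [0.5122, 0.0106, 0.1043]
ft_force: [-3.3, -0.5, 2.7]
[-0.06451943  0.84432652  0.03165712]
```

```bash
python3 -m inch '[{"slide":[0,0,0.0004],"yaw":0},{"slide":[0,0,0.0006],"yaw":0},{"slide":[0,0,0.0006],"yaw":0},{"slide":[0,0,0.0006],"yaw":0}]' - 20; python3 -c "
from h import *
print(get_obs()['torque'])"
```

```text
clock: 11.6
position: [0.5121, 0.0106, 0.1045]
ee_rot: [0.14, 0.99, -0.0, 0.0]
ft_force: [1.3, -0.4, -5.1]
grip_width: 0.611
grasp_force: 75.9
[-0.02963074 -0.12978591  0.00330772]
```

```bash
python3 -m inch '[{"slide":[0,0,0],"yaw":0},{"slide":[0,0,0],"yaw":0},{"slide":[0,0,0],"yaw":0},{"slide":[0,0,0],"yaw":0},{"slide":[0,0,0],"yaw":0},{"slide":[0,0,0],"yaw":0},{"slide":[0,0,0],"yaw":0},{"slide":[0,0,0],"yaw":0}]' 65; python3 - <<'E'
from h import *
b=snap('side','s5.png')['frame']
cv2.imwrite('pics/c5.png',cv2.convertScaleAbs(cv2.resize(b[150:290,165:310],None,fx=4,fy=4,interpolation=cv2.INTER_CUBIC),alpha=1.4)[:,:,::-1])
E
```

```text
clock: 12.27
position: [0.5121, 0.0106, 0.1049]
ee_rot: [0.14, 0.99, 0.0, 0.0]
ft_force: [-0.9, -0.1, -0.3]
grip_width: 0.744
grasp_force: 0.0
```

View pics/c5.png

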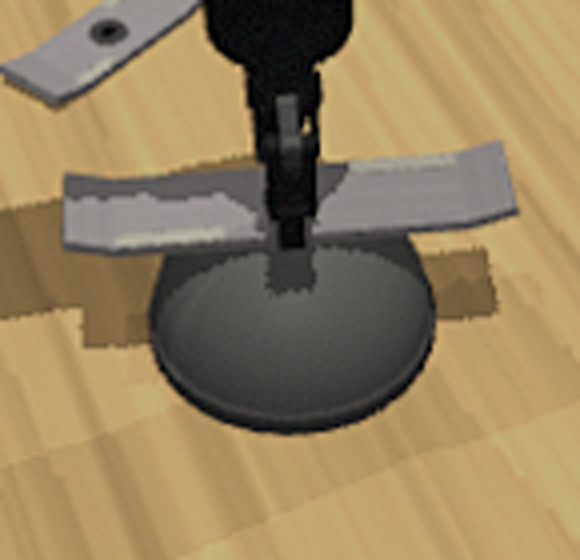

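The blade rests free on the dome, near level (ends at (65,245) and (515,212), parallel to before). Open wide, rise, and move off so the top camera sees it.

```bash
python3 -m inch '[{"slide":[0,0,0],"yaw":0},{"slide":[0,0,0],"yaw":0},{"slide":[0,0,0],"yaw":0},{"slide":[0,0,0],"yaw":0},{"slide":[0,0,0.01],"yaw":0},{"slide":[0,0,0.03],"yaw":0},{"slide":[0,0,0.06],"yaw":0},{"slide":[0,0,0.1],"yaw":0},{"slide":[0,0,0.13],"yaw":0},{"slide":[0,0.04,0.14],"yaw":0},{"slide":[-0.02,0.08,0.14],"yaw":0},{"slide":[-0.04,0.12,0.14],"yaw":0},{"slide":[-0.06,0.16,0.14],"yaw":0},{"slide":[-0.08,0.2,0.14],"yaw":0},{"slide":[-0.1,0.24,0.14],"yaw":0},{"slide":[-0.12,0.28,0.14],"yaw":0},{"slide":[-0.14,0.32,0.14],"yaw":0},{"slide":[-0.14,0.32,0.14],"yaw":0},{"slide":[-0.14,0.32,0.14],"yaw":0}]' 0; python3 - <<'E'
from h import *
b=snap('side','s6.png')['frame'];a=snap('top','t6.png')['frame']
cv2.imwrite('pics/c6.png',cv2.convertScaleAbs(np.hstack([cv2.resize(x,None,fx=2.8,fy=2.8,interpolation=cv2.INTER_CUBIC) for x in(b[150:300,165:310],a[140:290,190:325])]),alpha=1.4)[:,:,::-1])
E
```

```text
clock: 13.9
position: [0.3687, 0.3354, 0.2454]
ee_rot: [0.136, 0.991, 0.001, -0.0]
ft_force: [0.5, 0.3, 0.1]
grip_width: 0.996
grasp_force: 0.0
```

View pics/c6.png

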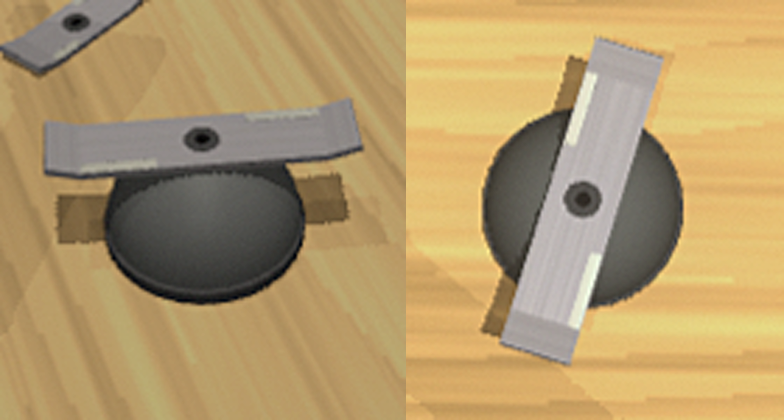

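The blade stays on the dome, with its mark at side crop (202,138) and top crop (583,200). Next I check the mark offset and the tilt.

```bash
python3 - <<'E'
from fit import *
from scipy.optimize import least_squares
s,t=last('side'),last('top')
for n,c,q in(('side',s,(165+202/2.8,150+138/2.8)),('top',t,(190+(583-406)/2.8,140+200/2.8))):
    f=cv2.cvtColor(c['frame'],cv2.COLOR_RGB2GRAY);u,v=map(round,q);P=f[v-8:v+9,u-8:u+9]
    _,l,st,ce=cv2.connectedComponentsWithStats((P<75).astype(np.uint8));k=l[8,8] or l[8,7]
    print(n,st[k],px2w(c,[ce[k]+[u-8,v-8]],.102).round(4))
# top-surface corner picks, both views (crop px), end edges
sc=lambda a:np.array(a,float)/2.8+[165,150]
tc=lambda a:(np.array(a,float)-[406,0])/2.8+[190,140]
# order: -x far(+y), -x near(-y), +x far, +x near
qs=sc([[43,122],[46,171],[350,98],[362,146]]); qt=tc([[501,344],[571,363],[595,38],[662,57]])
L=np.array([[-.125,.0275,.0115],[-.125,-.0275,.0115],[.125,.0275,.0115],[.125,-.0275,.0115]])
def res(p):
    W=R.from_euler('ZYX',p[3:]).apply(L)+p[:3]; return np.r_[(w2px(s,W)-qs).ravel(),(w2px(t,W)-qt).ravel()]
r=least_squares(res,[.5128,.0103,.0985,-.281,0,0]);print(r.x[:3].round(4),np.degrees(r.x[3:]).round(1),'rms px',np.sqrt((r.fun**2).mean()).round(2))
E
```

```text
side [ 2  5 13  8 83] [[0.5134 0.0103 0.102 ]]
top [  2   2  13  12 120] [[0.5128 0.0095 0.102 ]]
[0.5133 0.0093 0.095 ] [-15.3   1.3   0.1] rms px 1.17
```

```bash
python3 -m inch '[{"slide":[0,0,0],"yaw":0},{"slide":[0,0,0],"yaw":0},{"slide":[0,0,0],"yaw":0},{"slide":[0,0,0],"yaw":0},{"slide":[0,0,0],"yaw":0},{"slide":[0,0,0],"yaw":0}]' >/dev/null; python3 -c "
from h import *
a=last('side')['frame'].astype(int);b=camera('side')['frame'].astype(int)
print(abs(a-b)[180:220,165:310].mean()); print(hand_in())"
```

```text
0.8809770114942529
the job is handed in; nothing more can be done
None
```

The long blade is lying balanced on the dome, its middle within about 1 mm of the top and level to about 1°; the arm is clear, the short blade was never touched, and the job was handed in at about 14.5 s on the robot's clock.

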